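# Present a sample target plate over the end of the loading ledge

### The job

Push the red stop all the way aside, away from the robot, so that it no longer blocks the lane on the white loading ledge. Then push the thin metal target plate along its lane towards the stop's end of the ledge until its whole yellow band, and nothing more, sticks out past the end, to within a centimetre, with the plate still straight in its lane. Push only: never lift or tip the plate, do not let it drop, leave everything else where it stands, and finish clear of it all.

Things in the scene. Friction and masses are not known exactly. Their poses are not given: they have to be found in the camera images.
- ledge: White fixed block 60 mm high on the table. Origin at table level under the lane's centre line, midway along it. Its y axis runs along the lane, its top reaching y = -150 to +150 mm; its x axis points across, away from the robot, the top reaching x = -80 to +120 mm. The lane is a flat dark strip, x = -42 to +42 mm, edged by thin blue lines. Turned up to about 0.3 rad either way.
- ledge_end (a point): Middle of the lane at the ledge's end over which the plate must stick out: on the top face (60 mm high) at ledge x = 0, y = -150 mm. Axes as the ledge's; -y points out over the end.
- stop (a joint): Sliding red stop in m: starts at 0 to 0.008 (in the lane's middle, blocking it), 0.06 is fully aside at its end of travel. It grows as the stop slides along the ledge's +x (away from the robot). Captive in a slot; it slides stiffly with about 2 N and stays where it is left.
- stop_top (a point): Top centre of the red stop, 38 mm above the ledge top. The stop is a block 24 mm (across, x) by 14 mm (along, y) reaching from the ledge top to 24 mm above it, with a round knob 14 mm across and 14 mm high on it. Its slot lies at ledge y = -125 mm, 25 mm before the end.
- plate: Thin loose aluminium target plate, 60 mm (x) by 120 mm (y) by 8 mm thick, about 0.16 kg, lying flat in the lane on top of the ledge. Origin at the centre of its underside; its axes are nearly those of the ledge (within 0.1 rad), the yellow end is at its -y and points at the stop. The bare end to push on is at y = +60 mm; at the start at least 25 mm of ledge is free behind it. Top bare metal with dark spots, but for the yellow band over the 36 mm at the -y end.
- band_line (a point): Point on the plate's underside in the middle of the inner border of its yellow band, 24 mm from the plate's centre towards the yellow end (36 mm from that end). At the end this border lies over the ledge's end edge.
- vial: Bystander: small amber vial with blue cap, 22 mm across, 40 mm high, upright on the ledge's far strip (x about 92 mm, y about -10 mm on the ledge). Origin at its foot.
- jar: Bystander: small white jar, 34 mm across, 42 mm high, upright on the ledge's far strip (x about 92 mm, y about 90 mm on the ledge). Origin at its foot.
- solvent: Bystander: amber bottle with black cap, 72 mm across, 160 mm high, on the table to the left. Origin at its foot.
- beaker: Bystander: clear beaker, 64 mm across, 80 mm high, on the table to the right. Origin at its foot.
- tissues: Bystander: green tissue box 115 x 225 x 75 mm with a tissue standing 45 mm out of it, on the table to the right. Origin under its centre.
- driver: Bystander: red-handled screwdriver lying on the table to the left.
- spanner: Bystander: steel spanner lying on the table to the right.

How it is judged:
On the way, in this order (a step that is already met when the one before it is completed fails the run):
1. the red stop is pushed aside, clear of the lane (value of joint stop above 0.045 m), for 0.1 s.
2. the yellow band sticks out past the ledge's end (y of band_line in the frame of ledge_end between -0.01 and 0.01 m), for 0.2 s.
At the end, for the whole second after the job is handed in: The stop is aside (joint above 45 mm of its 60 mm); the plate lies flat and still on the ledge, the inner border of its yellow band within 10 mm of the ledge's end edge, its centre within 20 mm of the lane's centre line and turned less than 0.2 rad from it (all of step 2 and value of joint stop above 0.045 m and x of plate in the frame of ledge_end between -0.02 and 0.02 m and angle between the y axis of plate and the y axis of ledge, either way round below 0.2 rad and z of plate in the frame of ledge between 0.056 and 0.064 m and angle between plate's own z axis and vertical below 0.05 rad and linear speed of plate below 0.01 m/s); the robot touches nothing.
It fails at once if the plate is lifted off the ledge (z of plate in the frame of ledge above 0.068 m).
It fails at once if the plate falls off the ledge (z of plate in the frame of ledge below 0.045 m).
It fails at once if the plate is tipped (angle between plate's own z axis and vertical above 0.15 rad).
It fails at once if a bystander is disturbed (moved more than 20 mm) (distance of any of vial, jar, solvent, beaker, tissues, driver, spanner from where it was at the start of the episode above 0.02 m).
It also fails if it takes over 50 s, if anything falls off the work surface, if the arm or the gripper's body presses on something with over 40 N, if the wrist force passes 120 N, or if a joint passes its speed limit or range.

### The arm

A 7-joint arm with a two-finger parallel gripper is mounted at the origin on the work surface. World frame = base frame: x ahead of the robot, y to its left, z up, the work surface at z = 0. Lengths are in m, angles in rad, forces in N, time in s.
With the tool pointing down it reaches from about 0.425 to 0.825 m from the base axis. Payload 3.6 kg.
Tool frame: the origin (TCP) lies at the very end of the fingers, on their centre line; the grasp point (between the pads) lies bot.grasp_offset behind it (bot.grasp_offset is the distance from the TCP to the grasp point, in m); z points along the fingers, y is the line along which they close (so a half turn about z gives the same grasp; the last joint's range is limited). The gripper opens to 93 mm and grips with 3 to 60 N. Pads are 15 mm wide; open, the fingers measure 128 mm over their backs; the gripper's body (75 mm by 188 mm) begins 65 mm behind the grasp point.
Start: joints at [-1.264, 0.615, -0.013, 1.423, 0.008, 1.103, -0.04], TCP at [0.212, 0.614, 0.186] pointing down, gripper open.
Joint ranges: [-3.12, 3.12], [-0.3, 2.06], [-1.34, 1.32], [0.26, 2.42], [-1.36, 4.5], [0.01, 1.98], [-2.84, 2.84]. Speed limits (rad/s): [2.79, 2.79, 3.14, 3.14, 3.14, 3.14, 3.14].

### API

Orientations are given as a 3x3 rotation matrix whose columns are the frame's x, y, z axes.
In Python, from rig import bot gives the robot as it stands.
- The arm moves only by the tool drive_tool, never from a script. Its arguments are lists of equal length, an entry for each row: "turn": the turn, a rotation vector about the tool's x, y, z in rad, a list of three; "xyz": the shift along the tool's x, y, z in m, a list of three; "jaw": the closure, from -1 (fully open) to 1 (shut). A call has 1 to 8 rows; each row shifts and turns the commanded pose from where the row before left it, along the tool's axes as they then stand; what a row does not reach is not made up. A row lasts 1/12 s, in which the tool goes at most 41.7 mm and 7.16 degrees, less where a joint would pass 70% of its speed; a pose out of reach is approached as far as the arm can. A call is refused whole if a number of a shift passes 0.0417 or a number of a turn 0.125, either way. A call with a gripper value outside its range is refused whole. The fingers move at their own pace and stop on an object; "squeeze" is the grip in N (left out, the last holds). Time passes only in rows, so rows that do not move let the fingers close. It gives the time, the measured TCP pose, the force, the opening and the grip force at its end, in the units of the state.
- bot.read_state(): the state, without advancing time (a new reading comes with each control period).
- bot.grab_frame(name): name is "scene" or "side" or "wrist"; returns the picture (400x640x3 uint8, red, green, blue); there is no depth.
- bot.camera_info(name): a dict with "K" (3x3 intrinsics, pixels), "k1" (the pictures are not rectified: a ray, as slopes to the right and down, at radius r is drawn at 1 + k1 r^2 times it, then the intrinsics apply), "world_to_cam" (4x4, takes a point from world to camera coordinates). Camera axes: x right, y down, z forward; pixel columns grow to the right and rows downward; lengths in m; the calibration is good to about 2 mm. A picture is of the moment at which its call begins: read the wrist's pose just before it. camera_info takes no time and is no camera call; for the wrist camera it gives the pose at the moment of the call.
- bot.finish_job(): hands the job in; it is judged then, once.
The state is a dict: "t": time; "joint_pos": joint angles; "qd": joint speeds; "joint_efforts": joint torques, N m; "ee_pos": TCP position; "tcp_rot": TCP orientation; "force": force on the tool from outside, world axes, zero at the start; "wrist_torque": the same for the moment, N m; "finger_gap": finger opening in m; "gripper_force": force on a finger pad.
Only numpy, scipy, OpenCV 4.12 (cv2) and the standard library are available. Lean on these libraries where they do the work, as an engineer would, in place of code of your own. Each camera call takes 0.05 s, during which the arm holds its last target. There are 200 camera calls.

## Working session

There is one attempt and no reset: what is moved stays moved. The work goes in short steps, Python scripts to look and compute and a tool call to move; the robot and the scene stay as the last step left them, time stands still between calls to the robot, and variables do not carry over. Pictures are saved under pics/ and viewed, at most 10 in all, crops included, and the job is handed in when it is done.

Besides the shell and the picture viewer there is one more tool, called after "Call:" as a command line: name --argument value ..., lists and objects as JSON in quotes. drive_tool: Moves the arm, as the interface text tells. Its arguments: {"type":"object","properties":{"turn":{"type":"array"},"xyz":{"type":"array"},"jaw":{"type":"array"},"squeeze":{"type":"number"}},"required":["turn","xyz","jaw"]}

```bash
ls; mkdir -p pics; python3 - <<'E'
from rig import bot
import cv2,numpy as np
s=bot.read_state();print(s['t'],s['ee_pos'],s['tcp_rot'],s['finger_gap'],bot.grasp_offset)
for n in ["scene","side"]:
    im=bot.grab_frame(n);cv2.imwrite(f"pics/{n}0.png",im[:,:,::-1]);c=bot.camera_info(n);print(n,c)
E
```

```text
pics
0.0 [0.21203379 0.61352016 0.18507995] [[-9.45176862e-01  3.26557863e-01 -8.14045352e-04]
 [ 3.26558876e-01  9.45173717e-01 -2.43827880e-03]
 [-2.68248434e-05 -2.57043844e-03 -9.99996696e-01]] 0.09276648119582998 0.0188
scene {'K': array([[439.52567354,   0.        , 314.93041203],
       [  0.        , 439.52567354, 201.80760329],
       [  0.        ,   0.        ,   1.        ]]), 'k1': -0.07436145013794154, 'world_to_cam': array([[-0.88385274,  0.46775734, -0.00272262,  0.42455661],
       [ 0.29626409,  0.5552838 , -0.77710198, -0.09760186],
       [-0.36198333, -0.68765032, -0.62936881,  1.79661641],
       [ 0.        ,  0.        ,  0.        ,  1.        ]])}
side {'K': array([[514.15797278,   0.        , 318.65981529],
       [  0.        , 514.15797278, 196.75116067],
       [  0.        ,   0.        ,   1.        ]]), 'k1': -0.04713407507722443, 'world_to_cam': array([[ 0.91769199, -0.39712013,  0.01170555, -0.46439606],
       [-0.19722813, -0.48094882, -0.85427706,  0.17801144],
       [ 0.34488039,  0.78165455, -0.51968614,  1.6750433 ],
       [ 0.        ,  0.        ,  0.        ,  1.        ]])}
```

View pics/scene0.png

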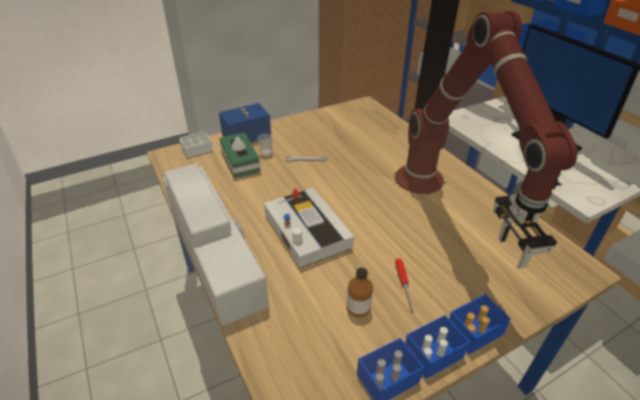

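View pics/side0.png

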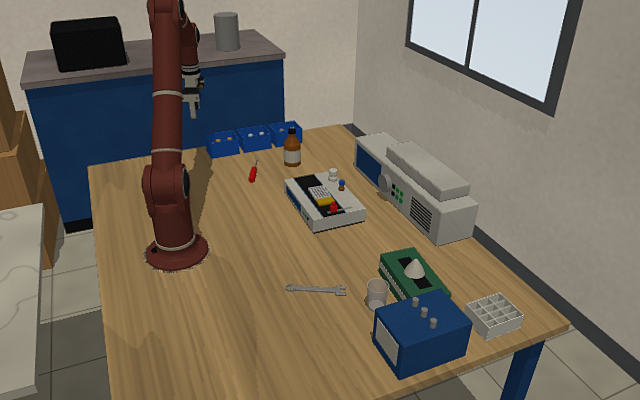

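The scene view shows the ledge around (308,225), the stop at (297,194), the plate at (305,212), and the vial and jar at (287,220) and (297,237). In the side view the stop is at (334,208) and the plate's yellow band at (325,201).

```bash
cat > h.py <<'E'
import numpy as np, cv2
from rig import bot
def ray(c,px):
    K,k=c['K'],c['k1']; d=(np.array(px,float)-K[:2,2])/np.array([K[0,0],K[1,1]])
    s=d.copy()
    for _ in range(20): s=d/(1+k*(s@s))
    W=c['world_to_cam']; R=W[:3,:3]
    return -R.T@W[:3,3], R.T@np.r_[s,1]
def onz(c,px,z):
    o,v=ray(c,px); return o+v*(z-o[2])/v[2]
def blobs(im,lo,hi,amin=8):
    h=cv2.cvtColor(im,cv2.COLOR_RGB2HSV); m=cv2.inRange(h,lo,hi)
    n,l,st,ce=cv2.connectedComponentsWithStats(m)
    return [(ce[i].round(1),st[i].tolist(),(l==i)) for i in range(1,n) if st[i,4]>=amin]
E
python3 - <<'E'
from h import *
for n,roi in [("scene",(260,180,360,270)),("side",(280,165,370,235))]:
    im=cv2.imread(f"pics/{n}0.png")[:,:,::-1].copy(); c=bot.camera_info(n)
    x0,y0,x1,y1=roi; sub=im[y0:y1,x0:x1].copy()
    for name,lo,hi,z in [("red",(0,150,90),(8,255,255),.08),("red2",(172,150,90),(180,255,255),.08),("yel",(20,120,100),(32,255,255),.068),("dark",(0,0,0),(180,255,60),.06),("blue",(105,120,60),(125,255,255),.1),("white",(0,0,150),(180,40,255),.06)]:
        for ce,st,l in blobs(sub,lo,hi):
            p=ce+[x0,y0]; print(n,name,p,st[4],onz(c,p,z).round(3))
            if name=="dark" and st[4]>50:
                cs=cv2.boxPoints(cv2.minAreaRect(cv2.findNonZero(l.astype(np.uint8))))+[x0,y0]
                print([onz(c,q,.06).round(3)[:2] for q in cs])
c=bot.camera_info("wrist");W=c['world_to_cam'];s=bot.read_state()
R=s['tcp_rot'];o=-W[:3,:3].T@W[:3,3];print("wristcam in tool",R.T@(o-s['ee_pos']),(R.T@W[:3,:3].T).round(2),c['K'],c['k1'])
E
```

```text
scene red [295.  193.7] 49 [ 0.535 -0.05   0.08 ]
scene yel [302.7 205.1] 123 [0.533 0.007 0.068]
scene dark [325.9 234.6] 166 [0.53  0.172 0.06 ]
[array([0.558, 0.126]), array([0.476, 0.128]), array([0.501, 0.207]), array([0.579, 0.204])]
scene blue [286.6 216.5] 11 [0.624 0.071 0.1  ]
scene white [329.4 214.8] 470 [0.471 0.09  0.06 ]
scene white [292.2 227. ] 1191 [0.612 0.086 0.06 ]
scene white [310.6 216.5] 263 [0.533 0.067 0.06 ]
side red [333. 207.] 57 [ 0.531 -0.063  0.08 ]
side yel [324.5 200.5] 101 [0.53  0.004 0.068]
side dark [364.6 168.5] 80 [0.782 0.177 0.06 ]
[array([0.764, 0.217]), array([0.813, 0.197]), array([0.765, 0.109]), array([0.718, 0.128])]
side dark [314.3 193.3] 476 [0.521 0.076 0.06 ]
[array([0.483, 0.203]), array([0.574, 0.276]), array([ 0.57 , -0.077]), array([ 0.49 , -0.127])]
side dark [293.1 198.5] 73 [0.436 0.072 0.06 ]
[array([0.431, 0.143]), array([0.445, 0.152]), array([0.442, 0.005]), array([ 0.428, -0.002])]
side dark [337.9 205.7] 19 [ 0.565 -0.034  0.06 ]
side dark [338.1 226.8] 67 [ 0.51  -0.152  0.06 ]
[array([ 0.424, -0.148]), array([ 0.603, -0.149]), array([ 0.601, -0.157]), array([ 0.422, -0.155])]
side blue [365.5 169.6] 45 [0.744 0.103 0.1  ]
side blue [341.4 182.2] 30 [0.617 0.05  0.1  ]
side white [332.7 169.7] 23 [0.66  0.216 0.06 ]
side white [339.7 193.2] 654 [0.607 0.042 0.06 ]
side white [303.1 198.9] 418 [0.468 0.055 0.06 ]
side white [332.9 177.5] 11 [0.634 0.158 0.06 ]
side white [315.  194.3] 23 [0.52  0.069 0.06 ]
wristcam in tool [ 0.07353878  0.00031571 -0.19906216] [[-0.   -0.96 -0.26]
 [ 1.   -0.   -0.  ]
 [ 0.   -0.26  0.96]] [[294.7347759    0.         321.73258438]
 [  0.         294.7347759  199.38117213]
 [  0.           0.           1.        ]] -0.05594109634887423
```

Call:
drive_tool --turn '[[0, 0, 0.0775], [0, 0, 0.0775], [0, 0, 0.0775], [0, 0, 0.0775], [0, 0, 0.0775], [0, 0, 0.0775], [0, 0, 0.0775], [0, 0, 0.0775]]' --xyz '[[-0.03, 0, -0.025], [-0.03, 0, -0.025], [-0.041, 0, -0.01], [-0.041, 0, -0.01], [-0.041, 0, 0], [-0.041, 0, 0], [-0.041, 0, 0], [-0.041, 0, 0]]' --jaw '[1, 1, 1, 1, 1, 1, 1, 1]'

```text
t: 0.77
ee_pos: [0.458, 0.4379, 0.2553]
tcp_rot: [[-0.576, 0.817, -0.001], [0.817, 0.576, -0.001], [-0.0, -0.001, -1.0]]
force: [0.6, 0.4, -0.5]
finger_gap: 0.0442
gripper_force: 0.0
```

Call:
drive_tool --turn '[[0, 0, 0.0775], [0, 0, 0.0775], [0, 0, 0.0775], [0, 0, 0.0775], [0, 0, 0.0775], [0, 0, 0.0775], [0, 0, 0.0775], [0, 0, 0.0775]]' --xyz '[[-0.041, 0, 0], [-0.041, 0, 0], [-0.041, 0, 0], [-0.041, 0, 0], [-0.041, 0, 0], [-0.041, 0, 0], [-0.041, 0, 0], [-0.041, 0, 0]]' --jaw '[1, 1, 1, 1, 1, 1, 1, 1]'

```text
t: 1.43
ee_pos: [0.5665, 0.1338, 0.2554]
tcp_rot: [[0.006, 1.0, -0.001], [1.0, -0.006, -0.0], [-0.0, -0.001, -1.0]]
force: [1.0, -0.2, 0.4]
finger_gap: 0.0005
gripper_force: 0.0
```

Call:
drive_tool --turn '[[0, 0, 0], [0, 0, 0]]' --xyz '[[0, -0.02, 0], [0, 0, 0]]' --jaw '[1, 1]'

```text
t: 1.6
ee_pos: [0.5441, 0.1315, 0.2558]
tcp_rot: [[0.009, 1.0, -0.003], [1.0, -0.009, -0.001], [-0.001, -0.003, -1.0]]
force: [-1.0, 0.8, -0.3]
finger_gap: 0.0007
gripper_force: 0.0
```

```bash
python3 - <<'E'
from h import *
s=bot.read_state();print(s['t'],s['ee_pos'],s['tcp_rot'].round(3),s['finger_gap'],s['qd'].round(3))
im=bot.grab_frame("wrist");cv2.imwrite("pics/w1.png",im[:,:,::-1])
import pickle;pickle.dump(bot.camera_info("wrist"),open("w1.pkl","wb"))
E
```

```text
1.6 [0.5441356 0.1314635 0.2558364] [[ 0.009  1.    -0.003]
 [ 1.    -0.009 -0.001]
 [-0.001 -0.003 -1.   ]] 0.0007025663504117875 [-0.037  0.036 -0.076 -0.072 -0.027 -0.018  0.013]
```

View pics/w1.png

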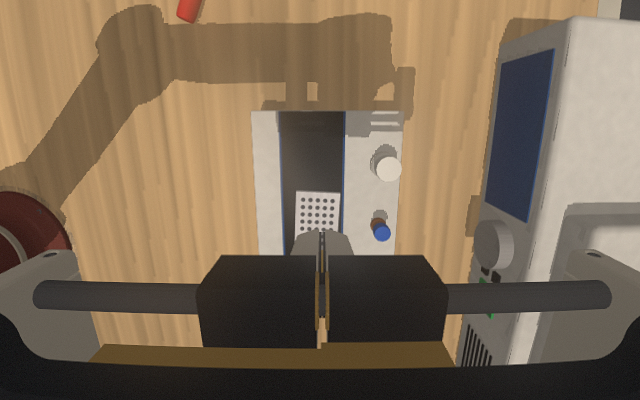

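The wrist view shows the lane (cols 280–343, blue edges), the ledge's rear edge at row ~111, the plate's rear end at row ~192, the jar at (388,168) and the vial at (381,232). The gripper hides the yellow end and the stop, so I'll look from further towards the end.

Call:
drive_tool --turn '[[0, 0, 0], [0, 0, 0], [0, 0, 0], [0, 0, 0], [0, 0, 0], [0, 0, 0], [0, 0, 0], [0, 0, 0]]' --xyz '[[-0.04, 0, 0], [-0.04, 0, 0], [-0.04, 0, 0], [-0.04, 0, 0], [-0.04, 0, 0], [-0.04, 0, 0], [-0.01, -0.01, 0], [0, 0, 0]]' --jaw '[1, 1, 1, 1, 1, 1, 1, 1]'

```text
t: 2.32
ee_pos: [0.5345, -0.1185, 0.2559]
tcp_rot: [[0.009, 1.0, -0.001], [1.0, -0.009, -0.002], [-0.002, -0.001, -1.0]]
force: [-0.5, -0.4, 0.5]
finger_gap: 0.0004
gripper_force: 0.0
```

```bash
python3 - <<'E'
from h import *
s=bot.read_state();print(s['t'],s['ee_pos'],s['finger_gap'])
im=bot.grab_frame("wrist");cv2.imwrite("pics/w2.png",im[:,:,::-1])
import pickle;pickle.dump(bot.camera_info("wrist"),open("w2.pkl","wb"))
E
```

```text
2.3167 [ 0.53451384 -0.11851942  0.25594677] 0.0003654425083868134
```

View pics/w2.png

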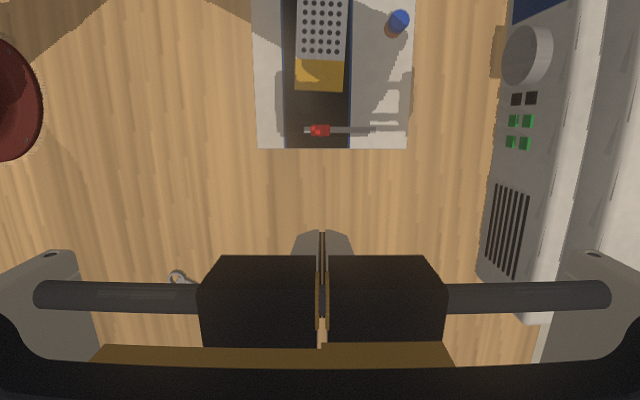

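The end edge runs at row ~149 (cols 257–407), the stop is at (319,130) with its slot to the right, and the yellow band spans (294,90)–(342,93) to (297,57)–(346,62). The blue lines are at cols ~284 and ~350.

```bash
cat >> h.py <<'E'
def meas(im,c,z_led=.06):
    """blue lane lines, yellow band, red stop -> world points"""
    r={}
    h=cv2.cvtColor(im,cv2.COLOR_RGB2HSV)
    sub=np.zeros(h.shape[:2],np.uint8); sub[:240,250:420]=1
    y=cv2.inRange(h,(15,130,90),(32,255,255))*sub
    bl=[b for b in blobs(cv2.cvtColor(cv2.cvtColor(y,cv2.COLOR_GRAY2RGB),cv2.COLOR_RGB2BGR),(0,0,100),(180,255,255),100)]
    for ce,st,l in bl:
        q=cv2.boxPoints(cv2.minAreaRect(cv2.findNonZero(l.astype(np.uint8))))
        r.setdefault('yel',[]).append([onz(c,p,.068)[:2].round(4) for p in q]+[st[4]])
    for nm,lo,hi,z in [('red',(0,160,120),(8,255,255),.09)]:
        for ce,st,l in blobs(im,lo,hi,15):
            if sub[int(ce[1]),int(ce[0])]: r.setdefault(nm,[]).append((ce,st,onz(c,ce,z)[:2].round(4)))
    b=cv2.inRange(h,(105,120,50),(125,255,255))*sub
    pts=[(u,v) for v,u in np.argwhere(b)]
    w=np.array([onz(c,p,z_led)[:2] for p in pts]).reshape(-1,2)
    for k,(a,bb) in {'L':(270,300),'R':(335,360)}.items():
        m=np.array([a<p[0]<bb for p in pts],bool)
        if m.sum()>20:
            f=cv2.fitLine(w[m].astype(np.float32),cv2.DIST_HUBER,0,1e-4,1e-4).ravel(); f[:2]*=np.sign(f[1])
            r[k]=(f.round(4),int(m.sum()),'x at y=0: %.4f'%(f[2]-f[3]*f[0]/f[1]))
    return r
E
python3 - <<'E'
from h import *
import pickle
for n in ['w1','w2']:
    im=cv2.imread(f"pics/{n}.png")[:,:,::-1].copy();c=pickle.load(open(n+'.pkl','rb'))
    print(n);[print(k,v) for k,v in meas(im,c).items()]
    P=[(252,111),(278,111)] if n=='w1' else [(258,149),(300,149),(350,149),(406,149),(294,90.5),(342,93),(297,57),(346,62),(319,130),(284,140),(350,140)]
    for p in P: print(p,onz(c,p,.06)[:2].round(4),onz(c,p,.068)[:2].round(4),onz(c,p,.098)[:2].round(4))
    if n=='w1':
        for p in [(297,191),(342,193)]: print('plate rear',onz(c,p,.068)[:2].round(4))
E
```

```text
w1
(252, 111) [0.4553 0.2188] [0.4571 0.2186] [0.464  0.2178]
(278, 111) [0.489  0.2184] [0.4902 0.2182] [0.4945 0.2174]
plate rear [0.5114 0.1138]
plate rear [0.5723 0.1107]
w2
yel [[array([ 0.501 , -0.0048]), array([0.504, 0.031]), array([0.5637, 0.0276]), array([ 0.562 , -0.0084]), 1469]]
red [(array([320. , 129.9]), [311, 125, 19, 11, 136], array([ 0.5339, -0.054 ]))]
(258, 149) [ 0.451  -0.0793] [ 0.4527 -0.0785] [ 0.4591 -0.0756]
(300, 149) [ 0.507  -0.0798] [ 0.5076 -0.079 ] [ 0.5098 -0.0761]
(350, 149) [ 0.5735 -0.0801] [ 0.5727 -0.0793] [ 0.5699 -0.0764]
(406, 149) [ 0.6484 -0.0803] [ 0.6461 -0.0795] [ 0.6376 -0.0765]
(294, 90.5) [ 0.501  -0.0057] [ 0.5018 -0.0064] [ 0.5044 -0.0091]
(342, 93) [ 0.5621 -0.0091] [ 0.5616 -0.0098] [ 0.5596 -0.0122]
(297, 57) [0.5058 0.0341] [0.5064 0.0326] [0.5087 0.0269]
(346, 62) [0.5667 0.0279] [0.5661 0.0265] [0.5638 0.0213]
(319, 130) [ 0.5324 -0.0552] [ 0.5325 -0.0549] [ 0.5328 -0.0539]
(284, 140) [ 0.4861 -0.0678] [ 0.4871 -0.0673] [ 0.4909 -0.0652]
(350, 140) [ 0.5733 -0.0683] [ 0.5725 -0.0678] [ 0.5697 -0.0657]
```

The checks agree: the ledge measures 0.299 m long, the lane 87 mm wide, the plate 61×120 mm, and the stop lies 25 mm before the end. Next I go down on the robot side of the stop.

Call:
drive_tool --turn '[[0, 0, 0], [0, 0, 0], [0, 0, 0], [0, 0, 0], [0, 0, 0], [0, 0, 0], [0, 0, 0]]' --xyz '[[0.032, -0.025, 0.02], [0.032, -0.025, 0.03], [0, 0, 0.04], [0, 0, 0.04], [0, 0, 0.035], [0, 0, 0.02], [0, 0, 0]]' --jaw '[1, 1, 1, 1, 1, 1, 1]'

```text
t: 2.95
ee_pos: [0.4897, -0.0537, 0.0737]
tcp_rot: [[-0.004, 1.0, -0.009], [1.0, 0.004, 0.003], [0.003, -0.009, -1.0]]
force: [-0.8, 1.2, 0.5]
finger_gap: 0.0006
gripper_force: 0.0
```

Call:
drive_tool --turn '[[0, 0, 0], [0, 0, 0], [0, 0, 0], [0, 0, 0], [0, 0, 0], [0, 0, 0], [0, 0, 0]]' --xyz '[[0, 0.01, 0], [0, 0.01, 0], [0, 0.01, 0], [0, 0.01, 0], [0, 0.01, 0], [0, 0.01, 0], [0, 0, 0]]' --jaw '[1, 1, 1, 1, 1, 1, 1]'

```text
t: 3.53
ee_pos: [0.5563, -0.0555, 0.0793]
tcp_rot: [[-0.003, 1.0, 0.005], [1.0, 0.003, 0.001], [0.001, 0.005, -1.0]]
force: [-0.9, 0.7, 0.1]
finger_gap: 0.0004
gripper_force: 0.0
```

```bash
python3 - <<'E'
from h import *
s=bot.read_state();print(s['t'],s['ee_pos'],s['force'])
for n,roi in [("scene",(260,180,360,270)),("side",(280,165,370,235))]:
    im=bot.grab_frame(n);c=bot.camera_info(n);x0,y0,x1,y1=roi
    if n=="side":cv2.imwrite("pics/s2.png",cv2.resize(im[150:250,260:400],None,fx=5,fy=5)[:,:,::-1])
    for ce,st,l in blobs(im[y0:y1,x0:x1].copy(),(0,150,90),(8,255,255)): print(n,st,onz(c,ce+[x0,y0],.085).round(3))
E
```

```text
3.5333 [ 0.55629779 -0.05553905  0.07932503] [-0.8994016   0.66716424  0.13589779]
scene [32, 9, 7, 10, 49] [ 0.538 -0.045  0.085]
side [50, 36, 7, 12, 62] [ 0.528 -0.07   0.085]
```

View pics/s2.png

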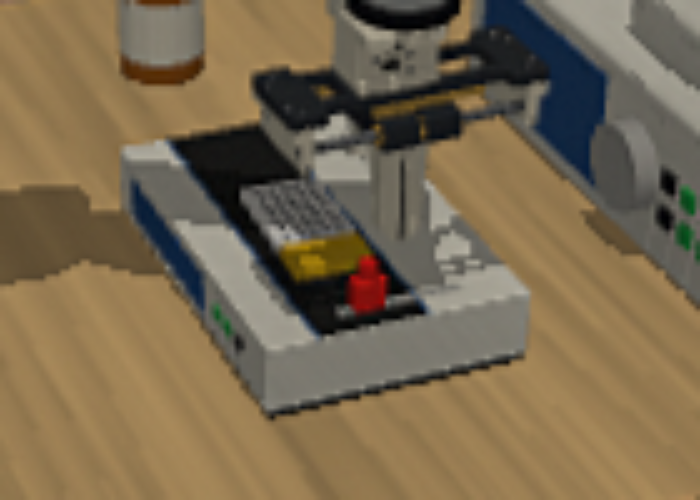

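The stop hasn't moved. The fingertips show at crop (400,235), i.e. side px (340,197), behind and beyond the stop, so I'll check where the reported TCP should appear.

```bash
cat >> h.py <<'E'
def proj(c,X):
    p=(c['world_to_cam']@np.r_[X,1])[:3]; s=p[:2]/p[2]; s=s*(1+c['k1']*(s@s)); return c['K'][:2,:2]@s+c['K'][:2,2]
E
python3 - <<'E'
from h import *
s=bot.read_state(); T=s['ee_pos']
for n in ['scene','side']: print(n,proj(bot.camera_info(n),T))
c=bot.camera_info('side')
for z in (.08,.1,.12,.14): print(z,onz(c,(340,197),z))
im=bot.grab_frame('scene');cv2.imwrite("pics/sc3.png",cv2.resize(im[150:260,250:370],None,fx=5,fy=5)[:,:,::-1])
E
```

```text
scene [289.70197486 194.55996785]
side [337.89861338 205.06305931]
0.08 [ 0.58212765 -0.01252883  0.08      ]
0.1 [ 0.56739067 -0.04197139  0.1       ]
0.12 [ 0.55265369 -0.07141395  0.12      ]
0.14 [ 0.5379167  -0.10085651  0.14      ]
```

View pics/sc3.png

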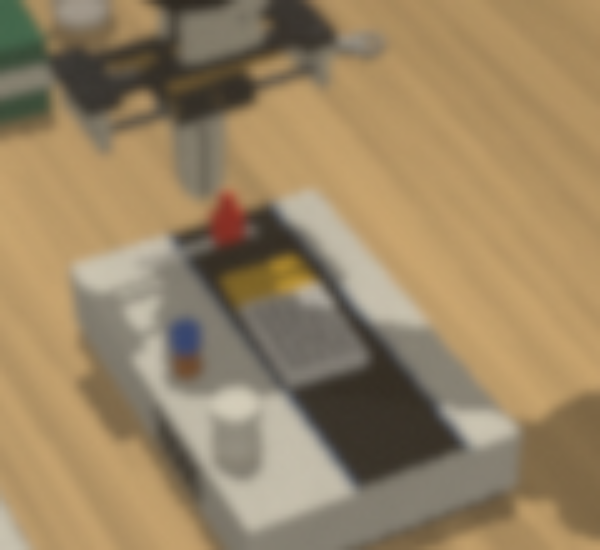

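```bash
cat >> h.py <<'E'
def tri(obs):
    A=np.zeros((3,3));b=np.zeros(3)
    for c,p in obs:
        o,v=ray(c,p);v=v/np.linalg.norm(v);M=np.eye(3)-np.outer(v,v);A+=M;b+=M@o
    X=np.linalg.solve(A,b); return X,[(proj(c,X)-p).round(1) for c,p in obs]
E
python3 - <<'E'
from h import *
c,d=bot.camera_info('scene'),bot.camera_info('side')
print('tip',tri([(c,(290.6,189.2)),(d,(341,198.3))]))
print('knob top',tri([(c,(295.8,188.5)),(d,(333.8,201.8))]))
print('stop base',tri([(c,(296,199)),(d,(333.7,212.5))]))
s=bot.read_state();print(s['joint_pos'],s['ee_pos'],s['wrist_torque'])
E
```

```text
tip (array([ 0.55677227, -0.05556229,  0.10484706]), [array([-2., -0.]), array([-2.,  0.])])
knob top (array([ 0.53209065, -0.05751582,  0.09771885]), [array([-1.1,  0. ]), array([-1.2, -0. ])])
stop base (array([ 0.53415771, -0.05495077,  0.05190309]), [array([-1.1,  0. ]), array([-1.2, -0. ])])
[-0.1453012   0.61894427  0.32604664  1.83224674 -0.28186207  0.73526355
  0.33501243] [ 0.55252413 -0.05688506  0.07848057] [-0.10707715  0.08222016  0.02741501]
```

Triangulated, the fingertip is at z≈0.104 while the reported TCP is at 0.079; x and y agree. So the closed tip is ~25 mm higher than reported and passed over the knob. I'll go back, then lower in small steps with force checks.

Call:
drive_tool --turn '[[0, 0, 0], [0, 0, 0], [0, 0, 0], [0, 0, 0], [0, 0, 0]]' --xyz '[[0, 0, -0.03], [0, -0.03, 0], [0, -0.03, 0], [0, 0, 0], [0, 0, 0]]' --jaw '[1, 1, 1, 1, 1]'

```text
t: 4.1
ee_pos: [0.4904, -0.0576, 0.1084]
tcp_rot: [[0.002, 1.0, -0.001], [1.0, -0.002, 0.001], [0.001, -0.001, -1.0]]
force: [-0.2, 0.3, 0.3]
finger_gap: 0.0001
gripper_force: 0.0
```

Call:
drive_tool --turn '[[0, 0, 0], [0, 0, 0], [0, 0, 0], [0, 0, 0], [0, 0, 0], [0, 0, 0]]' --xyz '[[0, 0, 0.02], [0, 0, 0.01], [0, 0, 0.01], [0, 0, 0.005], [0, 0, 0], [0, 0, 0]]' --jaw '[1, 1, 1, 1, 1, 1]'

```text
t: 4.6
ee_pos: [0.4926, -0.0583, 0.0626]
tcp_rot: [[0.002, 1.0, -0.001], [1.0, -0.002, -0.0], [-0.0, -0.001, -1.0]]
force: [-0.7, -0.2, -0.6]
finger_gap: 0.0005
gripper_force: 0.0
```

```bash
python3 - <<'E'
from h import *
s=bot.read_state();print(s['t'],s['ee_pos'],s['force'],s['tcp_rot'].round(3))
a=bot.grab_frame('scene');b=bot.grab_frame('side')
f=lambda im,x,y:cv2.resize(im[y:y+75,x:x+80],None,fx=5,fy=5)
cv2.imwrite("pics/p4.png",np.hstack([f(a,265,155),f(b,295,165)])[:,:,::-1])
E
```

```text
4.6 [ 0.49255554 -0.0582512   0.06258126] [-0.68975574 -0.23911152 -0.55961434] [[ 0.002  1.    -0.001]
 [ 1.    -0.002 -0.   ]
 [-0.    -0.001 -1.   ]]
```

View pics/p4.png

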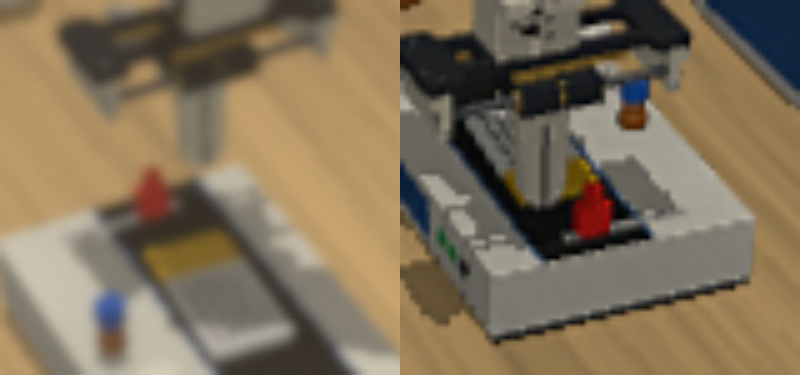

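The tip is at scene px (305.6,188) and side px (323,206.4), beside the stop but still above the ledge. I'll lower it further.

Call:
drive_tool --turn '[[0, 0, 0], [0, 0, 0], [0, 0, 0], [0, 0, 0]]' --xyz '[[0, 0, 0.006], [0, 0, 0.006], [0, 0, 0], [0, 0, 0]]' --jaw '[1, 1, 1, 1]'

```text
t: 5.03
ee_pos: [0.492, -0.0581, 0.0504]
tcp_rot: [[0.002, 1.0, -0.001], [1.0, -0.002, 0.0], [0.0, -0.001, -1.0]]
force: [0.8, 0.5, -0.5]
finger_gap: 0.0004
gripper_force: 0.0
```

```bash
python3 - <<'E'
from h import *
c,d=bot.camera_info('scene'),bot.camera_info('side')
print('tip before',tri([(c,(305.6,188)),(d,(323,206.4))]))
s=bot.read_state();print(s['ee_pos'],s['force'])
E
```

```text
tip before (array([ 0.49322018, -0.0554493 ,  0.08733304]), [array([-1.,  0.]), array([-1., -0.])])
[ 0.49197442 -0.05810615  0.05043439] [ 0.76024002  0.54201822 -0.48965774]
```

Call:
drive_tool --turn '[[0, 0, 0], [0, 0, 0], [0, 0, 0], [0, 0, 0], [0, 0, 0], [0, 0, 0], [0, 0, 0]]' --xyz '[[0.002, 0, 0.004], [0, 0.01, 0], [0, 0.01, 0], [0, 0.01, 0], [0, 0.01, 0], [0, 0, 0], [0, 0, 0]]' --jaw '[1, 1, 1, 1, 1, 1, 1]'

```text
t: 5.62
ee_pos: [0.5324, -0.0561, 0.0466]
tcp_rot: [[0.002, 1.0, 0.0], [1.0, -0.002, -0.0], [-0.0, 0.0, -1.0]]
force: [-0.2, -0.0, -1.0]
finger_gap: 0.0003
gripper_force: 0.0
```

Call:
drive_tool --turn '[[0, 0, 0], [0, 0, 0], [0, 0, 0], [0, 0, 0], [0, 0, 0]]' --xyz '[[0, 0.008, 0], [0, 0.008, 0], [0, 0.004, 0], [0, 0, 0], [0, 0, 0]]' --jaw '[1, 1, 1, 1, 1]'

```text
t: 6.03
ee_pos: [0.5534, -0.0563, 0.0469]
tcp_rot: [[0.002, 1.0, 0.002], [1.0, -0.002, -0.0], [-0.0, 0.002, -1.0]]
force: [-0.6, -0.2, 0.4]
finger_gap: 0.0003
gripper_force: 0.0
```

```bash
cat > red.py <<'E'
from h import *
obs=[]
for n,roi in [("scene",(260,180,360,270)),("side",(280,165,370,235))]:
    im=bot.grab_frame(n);c=bot.camera_info(n);x0,y0,x1,y1=roi
    b=blobs(im[y0:y1,x0:x1].copy(),(0,150,90),(8,255,255))
    for ce,st,l in b: print(n,ce+[x0,y0],st[4])
    if b: obs.append((c,max(b,key=lambda q:q[1][4])[0]+[x0,y0]))
if len(obs)==2: print(tri(obs))
E
python3 red.py
```

```text
scene [284.2 197. ] 36
side [344.7 204.5] 51
(array([ 0.57700352, -0.05723403,  0.07575622]), [array([-0.5, -0. ]), array([-0.6,  0. ])])
```

Call:
drive_tool --turn '[[0, 0, 0], [0, 0, 0], [0, 0, 0], [0, 0, 0]]' --xyz '[[0, 0.006, 0], [0, 0.004, 0], [0, 0, 0], [0, 0, 0]]' --jaw '[1, 1, 1, 1]'

```text
t: 6.47
ee_pos: [0.5631, -0.0564, 0.0469]
tcp_rot: [[0.002, 1.0, 0.001], [1.0, -0.002, -0.0], [-0.0, 0.001, -1.0]]
force: [-0.8, 0.2, -0.3]
finger_gap: 0.0003
gripper_force: 0.3
```

Call:
drive_tool --turn '[[0, 0, 0], [0, 0, 0], [0, 0, 0], [0, 0, 0]]' --xyz '[[0, 0.003, 0], [0, 0.002, 0], [0, 0, 0], [0, 0, 0]]' --jaw '[1, 1, 1, 1]'

```text
t: 6.8
ee_pos: [0.5656, -0.0564, 0.0467]
tcp_rot: [[0.002, 1.0, -0.004], [1.0, -0.002, 0.0], [0.0, -0.004, -1.0]]
force: [-5.1, -0.4, 4.2]
finger_gap: 0.0004
gripper_force: 3.2
```

```bash
python3 red.py
```

```text
scene [280.9 197.8] 32
side [347.8 204. ] 54
(array([ 0.58894016, -0.05848414,  0.07568307]), [array([-0.4, -0. ]), array([-0.4,  0. ])])
```

The force rose to 5 N at about 57 mm of travel, so the stop is fully aside. Next I back off, lift, and go behind the plate with the fingers ~20 mm apart.

Call:
drive_tool --turn '[[0, 0, 0], [0, 0, 0], [0, 0, 0], [0, 0, 0], [0, 0, 0.01], [0, 0, 0], [0, 0, 0], [0, 0, 0]]' --xyz '[[0, -0.02, 0], [0, -0.008, -0.035], [0, 0, -0.035], [0.036, 0, 0], [0.04, 0, 0], [0.04, 0, 0], [0.04, 0, 0], [0.04, 0, 0]]' --jaw '[1, 1, 1, 0.57, 0.57, 0.57, 0.57, 0.57]'

```text
t: 7.57
ee_pos: [0.5426, 0.1424, 0.1174]
tcp_rot: [[0.012, 1.0, 0.004], [1.0, -0.012, 0.001], [0.001, 0.004, -1.0]]
force: [1.8, -0.4, -0.5]
finger_gap: 0.0198
gripper_force: 0.0
```

Call:
drive_tool --turn '[[0, 0, 0], [0, 0, 0], [0, 0, 0], [0, 0, 0]]' --xyz '[[0.005, 0, 0], [0, 0, 0.03], [0, 0, 0], [0, 0, 0]]' --jaw '[0.57, 0.57, 0.57, 0.57]'

```text
t: 7.9
ee_pos: [0.5406, 0.1445, 0.086]
tcp_rot: [[0.012, 1.0, -0.002], [1.0, -0.012, -0.001], [-0.001, -0.002, -1.0]]
force: [0.6, 0.1, -0.7]
finger_gap: 0.0202
gripper_force: 0.0
```

```bash
python3 - <<'E'
from h import *
s=bot.read_state();print(s['t'],s['ee_pos'],s['force'],s['tcp_rot'].round(3))
a=bot.grab_frame('scene');b=bot.grab_frame('side')
f=lambda im,x,y:cv2.resize(im[y:y+75,x:x+80],None,fx=5,fy=5)
cv2.imwrite("pics/p5.png",np.hstack([f(a,280,165),f(b,285,155)])[:,:,::-1])
for n in ('scene','side'): print(proj(bot.camera_info(n),s['ee_pos']+[0,0,.0247]))
E
```

```text
7.9 [0.54063896 0.14454952 0.08599032] [ 0.57203199  0.14345589 -0.72734362] [[ 0.012  1.    -0.002]
 [ 1.    -0.012 -0.001]
 [-0.001 -0.002 -1.   ]]
[319.23477001 219.24661521]
[312.12583911 171.89086534]
```

View pics/p5.png

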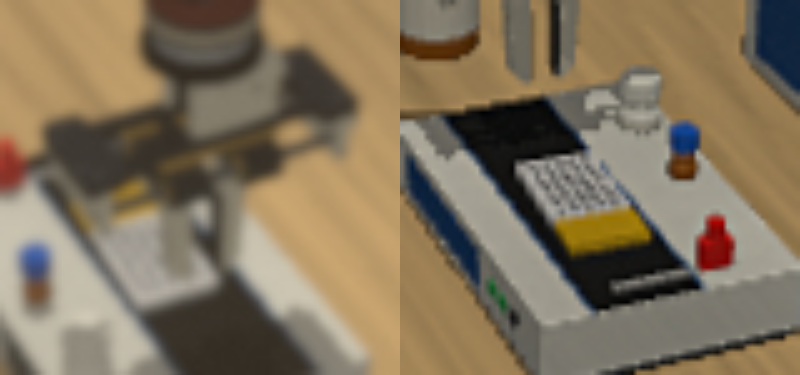

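The stop is aside, seen at the right, and the fingers are over the lane behind the plate with their tips at z≈0.11. Before lowering I'll check that the bracket's underside clears the jar.

```bash
python3 - <<'E'
from h import *
d=bot.camera_info('side')
for z in (.13,.15,.17,.19): print(z,onz(d,(350,182),z))
im=bot.grab_frame('side');c=d
from h import *
# jar: white blob lower part approx crop (640,125)->px
p=(285+(640-400)/5,155+125/5);print('jar foot',onz(d,p,.06))
E
```

```text
0.13 [ 0.62183247 -0.00742575  0.13      ]
0.15 [ 0.60539065 -0.03862129  0.15      ]
0.17 [ 0.58894884 -0.06981684  0.17      ]
0.19 [ 0.57250702 -0.10101239  0.19      ]
jar foot [0.62586194 0.14031655 0.06      ]
```

The bracket's underside is about 76 mm above the tips, which puts it at z≈0.139 against the jar's top at 0.102, so it clears. Lowering.

Call:
drive_tool --turn '[[0, 0, 0], [0, 0, 0], [0, 0, 0], [0, 0, 0]]' --xyz '[[0, -0.003, 0.02], [0, 0, 0.02], [0, 0, 0], [0, 0, 0]]' --jaw '[0.57, 0.57, 0.57, 0.57]'

```text
t: 8.38
ee_pos: [0.5382, 0.1442, 0.0472]
tcp_rot: [[0.013, 1.0, -0.0], [1.0, -0.013, -0.0], [-0.0, -0.0, -1.0]]
force: [0.0, -0.6, -0.2]
finger_gap: 0.0203
gripper_force: 0.0
```

Call:
drive_tool --turn '[[0, 0, 0], [0, 0, 0], [0, 0, 0], [0, 0, 0], [0, 0, 0]]' --xyz '[[0, 0, 0.002], [0, 0, 0.002], [0, 0, 0.002], [0, 0, 0], [0, 0, 0]]' --jaw '[0.57, 0.57, 0.57, 0.57, 0.57]'

```text
t: 8.8
ee_pos: [0.5382, 0.1448, 0.0411]
tcp_rot: [[0.012, 1.0, 0.0], [1.0, -0.012, 0.0], [0.0, 0.0, -1.0]]
force: [-0.1, 0.1, -0.3]
finger_gap: 0.0197
gripper_force: 0.0
```

Call:
drive_tool --turn '[[0, 0, 0], [0, 0, 0], [0, 0, 0], [0, 0, 0]]' --xyz '[[0, 0, 0.0015], [0, 0, 0.001], [0, 0, 0], [0, 0, 0]]' --jaw '[0.57, 0.57, 0.57, 0.57]'

```text
t: 9.13
ee_pos: [0.5379, 0.1448, 0.0382]
tcp_rot: [[0.012, 1.0, -0.0], [1.0, -0.012, -0.0], [-0.0, -0.0, -1.0]]
force: [0.4, -0.9, 0.3]
finger_gap: 0.0201
gripper_force: 0.0
```

Call:
drive_tool --turn '[[0, 0, 0], [0, 0, 0], [0, 0, 0], [0, 0, 0], [0, 0, 0], [0, 0, 0], [0, 0, 0], [0, 0, 0]]' --xyz '[[-0.006, 0, 0], [-0.006, 0, 0], [-0.006, 0, 0], [-0.006, 0, 0], [-0.006, 0, 0], [-0.006, 0, 0], [-0.006, 0, 0], [0, 0, 0]]' --jaw '[0.57, 0.57, 0.57, 0.57, 0.57, 0.57, 0.57, 0.57]'

```text
t: 9.8
ee_pos: [0.5376, 0.1006, 0.0385]
tcp_rot: [[0.015, 1.0, 0.0], [1.0, -0.015, -0.001], [-0.001, 0.0, -1.0]]
force: [-0.2, 0.6, 0.1]
finger_gap: 0.0202
gripper_force: 0.0
```

```bash
cat > yel.py <<'E'
from h import *
s=bot.read_state();print(s['t'],s['ee_pos'],s['force'])
for n,roi in [("scene",(260,180,360,270)),("side",(280,165,370,240))]:
    im=bot.grab_frame(n);c=bot.camera_info(n);x0,y0,x1,y1=roi
    for ce,st,l in blobs(im[y0:y1,x0:x1].copy(),(20,120,100),(32,255,255)):
        q=cv2.boxPoints(cv2.minAreaRect(cv2.findNonZero(l.astype(np.uint8))))+[x0,y0]
        print(n,st[4],onz(c,ce+[x0,y0],.068).round(4)[:2],[onz(c,p,.068)[:2].round(3).tolist() for p in q])
E
python3 yel.py
```

```text
9.8 [0.53757611 0.10055057 0.03845282] [-0.15683622  0.59867079  0.09321576]
scene 25 [0.5426 0.0068] [[0.556, 0.004], [0.533, -0.009], [0.532, 0.011], [0.554, 0.024]]
side 109 [0.5308 0.0025] [[0.505, 0.025], [0.571, 0.022], [0.557, -0.02], [0.492, -0.016]]
```

The yellow band has hardly moved although the fingers should be touching the plate, so I'll look.

```bash
python3 - <<'E'
from h import *
a=bot.grab_frame('wrist');b=bot.grab_frame('side')
w=a[90:250,240:410]; s=b[155:230,285:375]
o=np.zeros((600,800,3),np.uint8)
o[:376,:400]=cv2.resize(w,(400,376)); o[:500,400:]=cv2.resize(s,(400,500)) if 0 else 0
o[:333,400:]=cv2.resize(s,(400,333))
cv2.imwrite("pics/p6.png",o[:380,:,::-1])
E
```

```text
(no output)
```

View pics/p6.png

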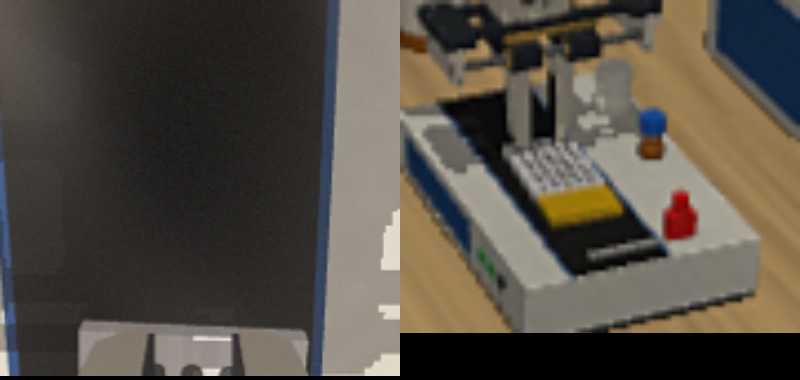

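In the wrist crop the plate's rear edge (row ~325, cols 80–305) lies behind the fingers, at y≈0.110. The fingers slid just above the plate without force, so with the jaw part open the tips are a few mm higher than I took them. I'll back off and feel for the ledge.

Call:
drive_tool --turn '[[0, 0, 0], [0, 0, 0], [0, 0, 0], [0, 0, 0], [0, 0, 0]]' --xyz '[[0.001, 0, -0.003], [0.022, 0, 0], [0.022, 0, 0.003], [0, 0, 0.003], [0, 0, 0]]' --jaw '[0.57, 0.57, 0.57, 0.57, 0.57]'

```text
t: 10.42
ee_pos: [0.5373, 0.1499, 0.0348]
tcp_rot: [[0.008, 1.0, -0.001], [1.0, -0.008, 0.001], [0.001, -0.001, -1.0]]
force: [-0.1, 0.8, -0.5]
finger_gap: 0.0199
gripper_force: 0.0
```

Call:
drive_tool --turn '[[0, 0, 0], [0, 0, 0], [0, 0, 0]]' --xyz '[[0, 0, 0.002], [0, 0, 0], [0, 0, 0]]' --jaw '[0.57, 0.57, 0.57]'

```text
t: 10.67
ee_pos: [0.5381, 0.1464, 0.0334]
tcp_rot: [[0.014, 1.0, -0.0], [1.0, -0.014, -0.001], [-0.001, -0.0, -1.0]]
force: [-0.1, 0.4, 0.1]
finger_gap: 0.0199
gripper_force: 0.0
```

Call:
drive_tool --turn '[[0, 0, 0], [0, 0, 0], [0, 0, 0]]' --xyz '[[0, 0, 0.002], [0, 0, 0], [0, 0, 0]]' --jaw '[0.57, 0.57, 0.57]'

```text
t: 10.92
ee_pos: [0.538, 0.1473, 0.0313]
tcp_rot: [[0.013, 1.0, -0.0], [1.0, -0.013, -0.0], [-0.0, -0.0, -1.0]]
force: [0.5, 0.5, -0.4]
finger_gap: 0.0199
gripper_force: 0.0
```

Call:
drive_tool --turn '[[0, 0, 0], [0, 0, 0], [0, 0, 0]]' --xyz '[[0, 0, 0.0015], [0, 0, 0], [0, 0, 0]]' --jaw '[0.57, 0.57, 0.57]'

```text
t: 11.17
ee_pos: [0.538, 0.1478, 0.0297]
tcp_rot: [[0.012, 1.0, -0.0], [1.0, -0.012, -0.0], [-0.0, -0.0, -1.0]]
force: [-0.4, 0.4, -0.6]
finger_gap: 0.0203
gripper_force: 0.0
```

Call:
drive_tool --turn '[[0, 0, 0], [0, 0, 0], [0, 0, 0]]' --xyz '[[0, 0, 0.0015], [0, 0, 0], [0, 0, 0]]' --jaw '[0.57, 0.57, 0.57]'

```text
t: 11.42
ee_pos: [0.5379, 0.1478, 0.0282]
tcp_rot: [[0.012, 1.0, -0.0], [1.0, -0.012, -0.0], [-0.0, -0.0, -1.0]]
force: [0.9, -0.6, 1.4]
finger_gap: 0.0197
gripper_force: 0.0
```

```bash
python3 - <<'E'
from h import *
# finger tips in the side view: light grey fingers' lowest row over the dark lane
s=bot.read_state();print(s['t'],s['ee_pos'],s['force'])
d=bot.camera_info('side');im=bot.grab_frame('side').astype(int)
for off in (.0247,.03,.035): print(off,[proj(d,s['ee_pos']+[dx,0,off]).round(1) for dx in(-.019,.019)])
g=im.mean(2).astype(int)
print(g[158:190,302:326])
E
```

```text
11.4167 [0.53794505 0.14777559 0.02820532] [ 0.87100149 -0.59667539  1.36556059]
0.0247 [array([306.4, 186. ]), array([315.7, 184.1])]
0.03 [array([306.4, 184.8]), array([315.7, 182.9])]
0.035 [array([306.4, 183.6]), array([315.7, 181.7])]
[[ 20  29  24   9   9  12  12  13  22  36  36  48  72  66  66  69  68  67
   57  57  44  51 120 129]
 [ 23  18  16  23  38  40  48  61  60  61  59  53  53  56  47  44  44  41
   36  34  30  29  88 128]
 [ 18  33  72  77  67  66  69  70  78  99 124  78  26  21  14  23  26  29
   30  31  28  22  36  89]
 [ 13  37  83  79  58  59  51  43  43  84 136 116  44   7  26  61  32  26
   26  25  25  19  15  42]
 [ 10  18  42  43  35  37  31  28  25  41  82  99  75  62  75  69  28  23
   23  23  24  22  14  65]
 [ 17  34  34  23  26  28  28  27  25  16  39  70  58  56  58  57  38  24
   22  21  20  18  10  90]
 [ 38  63  75  31  20  25  24  22  22  18  26  70  59  67  76  55  26  18
   15  16  11   8   3  88]
 [ 61  55  75  42  22  22  24  21  21  16  62 107  89  90 104  62  15  20
   64  62  84 112 111 118]
 [ 69  55  66  38  22  22  18  18  13   6  65 112  9
[... 1672 characters left out ...]
12   9   8  70 109 112  92  27   7  13  11   8  80  94  33   3  10
   13  50 152 148 154 154]
 [ 21  14   8   7  23  58  92  95  31   7  17  18  15  34  35  13  11  12
    4  10  95 154 156 153]
 [ 12  11   8  11   5  10  36  42  17  13  16  14   9   5   0   0   0  33
   75  71 119 158 156 153]
 [ 15  20  20  19  18  13   5   3   3   3   0  32  76  77 116 157 163 133
  160 104 127 159 159 156]
 [ 16  18  20  20  19  10  79  78 114 159 159 157 134 159 116 118 120 108
  167 131 128 161 164 117]
 [ 14  17  20  20  18   5 131 160 139 101 138 142 108 165 129 122 150 127
   96 154  89 130 162 104]
 [ 41  13  17  20  17   6 111 144 159 149 107 151 125  98 154 114 137 160
  122 139 147  88 131 150]]
```

Call:
drive_tool --turn '[[0, 0, 0], [0, 0, 0], [0, 0, 0], [0, 0, 0], [0, 0, 0], [0, 0, 0], [0, 0, 0], [0, 0, 0]]' --xyz '[[-0.006, 0, -0.0005], [-0.006, 0, 0], [-0.006, 0, 0], [-0.006, 0, 0], [-0.006, 0, 0], [-0.006, 0, 0], [-0.006, 0, 0], [0, 0, 0]]' --jaw '[0.57, 0.57, 0.57, 0.57, 0.57, 0.57, 0.57, 0.57]'

```text
t: 12.13
ee_pos: [0.5376, 0.1037, 0.0289]
tcp_rot: [[0.014, 1.0, 0.0], [1.0, -0.014, -0.001], [-0.001, 0.0, -1.0]]
force: [-0.1, -0.3, 0.4]
finger_gap: 0.0203
gripper_force: 0.0
```

```bash
python3 yel.py
```

```text
12.1333 [0.53762406 0.10369779 0.02894787] [-0.11719676 -0.2719913   0.44624833]
side 112 [ 0.5359 -0.0112] [[0.51, 0.013], [0.578, 0.012], [0.563, -0.032], [0.496, -0.031]]
```

The plate follows now (about 14 mm). Continuing.

Call:
drive_tool --turn '[[0, 0, 0], [0, 0, 0], [0, 0, 0], [0, 0, 0], [0, 0, 0], [0, 0, 0], [0, 0, 0], [0, 0, 0]]' --xyz '[[-0.006, 0, 0], [-0.006, 0, 0], [-0.006, 0, 0], [-0.006, 0, 0], [-0.006, 0, 0], [-0.006, 0, 0], [-0.004, 0, 0], [0, 0, 0]]' --jaw '[0.57, 0.57, 0.57, 0.57, 0.57, 0.57, 0.57, 0.57]'

```text
t: 12.9
ee_pos: [0.5371, 0.0639, 0.0289]
tcp_rot: [[0.014, 1.0, 0.0], [1.0, -0.014, -0.001], [-0.001, 0.0, -1.0]]
force: [0.3, -0.9, -0.3]
finger_gap: 0.0198
gripper_force: 0.0
```

Call:
drive_tool --turn '[[0, 0, 0], [0, 0, 0], [0, 0, 0], [0, 0, 0], [0, 0, 0], [0, 0, 0], [0, 0, 0], [0, 0, 0]]' --xyz '[[-0.005, 0, 0], [-0.005, 0, 0], [-0.005, 0, 0], [-0.005, 0, 0], [-0.005, 0, 0], [-0.005, 0, 0], [-0.004, 0, 0], [0, 0, 0]]' --jaw '[0.57, 0.57, 0.57, 0.57, 0.57, 0.57, 0.57, 0.57]'

```text
t: 13.57
ee_pos: [0.5367, 0.0301, 0.0289]
tcp_rot: [[0.014, 1.0, 0.0], [1.0, -0.014, -0.001], [-0.001, 0.0, -1.0]]
force: [-0.2, 0.0, 0.1]
finger_gap: 0.0198
gripper_force: 0.0
```

```bash
python3 yel.py
```

```text
13.5667 [0.53665435 0.03007101 0.02889734] [-0.16710092  0.03061361  0.08937885]
scene 8 [ 0.5397 -0.0697] [[0.545, -0.074], [0.532, -0.077], [0.534, -0.067], [0.547, -0.064]]
side 19 [0.612  0.1887] [[0.58, 0.191], [0.651, 0.195], [0.648, 0.187], [0.578, 0.183]]
side 130 [ 0.5344 -0.086 ] [[0.507, -0.064], [0.576, -0.063], [0.561, -0.108], [0.494, -0.108]]
```

Call:
drive_tool --turn '[[0, 0, 0], [0, 0, 0], [0, 0, 0], [0, 0, 0], [0, 0, 0], [0, 0, 0]]' --xyz '[[-0.004, 0, 0], [-0.004, 0, 0], [-0.004, 0, 0], [-0.003, 0, 0], [0, 0, 0], [0, 0, 0]]' --jaw '[0.57, 0.57, 0.57, 0.57, 0.57, 0.57]'

```text
t: 14.17
ee_pos: [0.5365, 0.0162, 0.0289]
tcp_rot: [[0.013, 1.0, 0.0], [1.0, -0.013, -0.0], [-0.0, 0.0, -1.0]]
force: [0.4, 0.2, -0.3]
finger_gap: 0.0204
gripper_force: 0.0
```

Call:
drive_tool --turn '[[0, 0, 0], [0, 0, 0], [0, 0, 0], [0, 0, 0], [0, 0, 0], [0, 0, 0]]' --xyz '[[0.02, 0, 0], [0.01, 0, -0.03], [0, 0, -0.04], [0, 0, -0.04], [0, 0, -0.04], [0, 0, -0.04]]' --jaw '[0.57, 0.57, 0.57, 0.57, 0.57, 0.57]'

```text
t: 14.67
ee_pos: [0.5364, 0.0468, 0.2209]
tcp_rot: [[0.012, 1.0, -0.0], [1.0, -0.012, -0.0], [-0.0, -0.0, -1.0]]
force: [1.4, 0.3, -0.2]
finger_gap: 0.0201
gripper_force: 0.0
```

Call:
drive_tool --turn '[[0, 0, 0], [0, 0, 0], [0, 0, 0], [0, 0, 0], [0, 0, 0], [0, 0, 0], [0, 0, 0], [0, 0, 0]]' --xyz '[[-0.04, 0, -0.03], [-0.04, 0, 0], [-0.04, 0, 0], [-0.04, 0, 0], [-0.04, 0, 0], [0, 0, 0], [0, 0, 0], [0, 0, 0]]' --jaw '[0.57, 0.57, 0.57, 0.57, 0.57, 0.57, 0.57, 0.57]'

```text
t: 15.33
ee_pos: [0.5345, -0.1458, 0.2436]
tcp_rot: [[0.012, 1.0, -0.0], [1.0, -0.012, 0.001], [0.001, -0.0, -1.0]]
force: [0.1, 0.7, -0.7]
finger_gap: 0.0201
gripper_force: 0.0
```

```bash
python3 - <<'E'
from h import *
s=bot.read_state();print(s['t'],s['ee_pos'])
c=bot.camera_info("wrist");im=bot.grab_frame("wrist");cv2.imwrite("pics/w7.png",cv2.resize(im[0:240,200:440],(600,600))[:,:,::-1])
import pickle;pickle.dump(c,open("w7.pkl","wb"))
print(meas(im,c))
E
```

```text
15.3333 [ 0.53448517 -0.14579167  0.24358446]
{'yel': [[array([ 0.5047, -0.1123]), array([ 0.5059, -0.0778]), array([ 0.5652, -0.0786]), array([ 0.5654, -0.1131]), 1396]], 'red': [(array([359.4, 107.5]), [357, 103, 6, 10, 40], array([ 0.5788, -0.0599])), (array([369.4, 107. ]), [363, 102, 13, 11, 110], array([ 0.5903, -0.0594]))]}
```

View pics/w7.png

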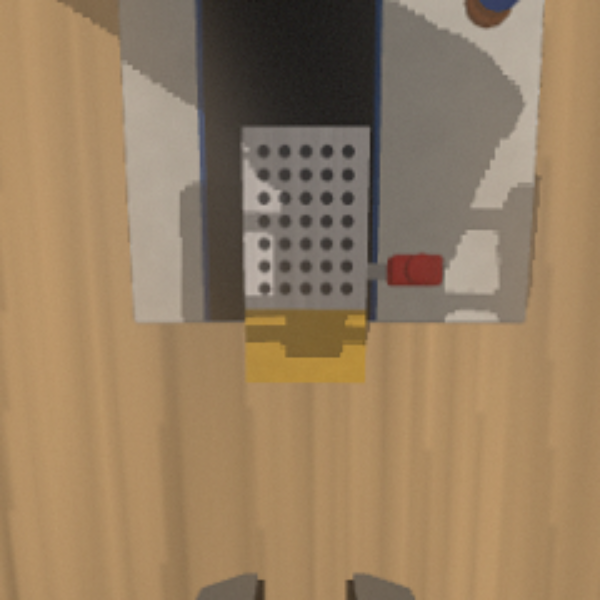

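The yellow band hangs over the edge and the plate is straight. The edge is at crop row 322, the band border at row 309, the plate spans cols 246–367 and the lane lines are at 205 and 375. The stop is aside at (415,270). I'll compute what's left.

```bash
python3 - <<'E'
from h import *
import pickle
c=pickle.load(open("w7.pkl","rb"))
f=lambda u,v,z:onz(c,(200+(u+.5)*.4-.5,(v+.5)*.4-.5),z)[:2].round(4)
print('edge',f(180,322,.06),f(450,322,.06),'border',f(306,310,.068),'front',f(306,382,.068),'rear',f(306,127,.068))
print('lane',f(206,318,.06),f(375,318,.06),'plate',f(246,200,.068),f(369,200,.068))
E
```

```text
edge [ 0.4716 -0.083 ] [ 0.6087 -0.0847] border [ 0.5357 -0.0779] front [ 0.5352 -0.1134] rear [0.5368 0.0062]
lane [ 0.485  -0.0812] [ 0.5706 -0.0824] plate [ 0.5076 -0.026 ] [ 0.5665 -0.0268]
```

The border is 4–6 mm short of the edge, which is within tolerance, but one small nudge of ~5 mm will centre it.

Call:
drive_tool --turn '[[0, 0, 0], [0, 0, 0], [0, 0, 0], [0, 0, 0], [0, 0, 0], [0, 0, 0], [0, 0, 0], [0, 0, 0]]' --xyz '[[0.04, 0, 0], [0.04, 0, 0], [0.04, 0, 0], [0.04, 0, 0], [0.035, 0, 0], [0, 0, 0.04], [0, 0, 0.04], [0, 0, 0.04]]' --jaw '[0.57, 0.57, 0.57, 0.57, 0.57, 0.57, 0.57, 0.57]'

```text
t: 16.05
ee_pos: [0.537, 0.0526, 0.1231]
tcp_rot: [[0.005, 1.0, 0.002], [1.0, -0.005, 0.002], [0.002, 0.002, -1.0]]
force: [0.4, -0.3, -0.3]
finger_gap: 0.0201
gripper_force: 0.0
```

Call:
drive_tool --turn '[[0, 0, 0], [0, 0, 0], [0, 0, 0], [0, 0, 0], [0, 0, 0]]' --xyz '[[0, 0, 0.04], [0, 0, 0.03], [0, 0, 0.018], [0, 0, 0], [0, 0, 0]]' --jaw '[0.57, 0.57, 0.57, 0.57, 0.57]'

```text
t: 16.47
ee_pos: [0.5362, 0.0503, 0.0353]
tcp_rot: [[0.009, 1.0, -0.002], [1.0, -0.009, 0.001], [0.001, -0.002, -1.0]]
force: [1.1, 0.8, 0.8]
finger_gap: 0.02
gripper_force: 0.0
```

Call:
drive_tool --turn '[[0, 0, 0], [0, 0, 0], [0, 0, 0], [0, 0, 0], [0, 0, 0]]' --xyz '[[-0.01, 0, 0.003], [-0.005, 0, 0.002], [0, 0, 0], [0, 0, 0], [0, 0, 0]]' --jaw '[0.57, 0.57, 0.57, 0.57, 0.57]'

```text
t: 16.88
ee_pos: [0.5372, 0.0334, 0.0316]
tcp_rot: [[0.012, 1.0, 0.001], [1.0, -0.012, 0.0], [0.0, 0.001, -1.0]]
force: [-0.5, 1.1, 0.4]
finger_gap: 0.02
gripper_force: 0.0
```

Call:
drive_tool --turn '[[0, 0, 0], [0, 0, 0], [0, 0, 0], [0, 0, 0]]' --xyz '[[0, 0, 0.0025], [0, 0, 0], [0, 0, 0], [0, 0, 0]]' --jaw '[0.57, 0.57, 0.57, 0.57]'

```text
t: 17.22
ee_pos: [0.5366, 0.0337, 0.0283]
tcp_rot: [[0.012, 1.0, -0.0], [1.0, -0.012, 0.0], [0.0, -0.0, -1.0]]
force: [0.2, -0.4, -0.1]
finger_gap: 0.0198
gripper_force: 0.0
```

Call:
drive_tool --turn '[[0, 0, 0], [0, 0, 0], [0, 0, 0], [0, 0, 0], [0, 0, 0], [0, 0, 0], [0, 0, 0], [0, 0, 0]]' --xyz '[[-0.004, 0, 0], [-0.004, 0, 0], [-0.004, 0, 0], [-0.004, 0, 0], [-0.003, 0, 0], [-0.002, 0, 0], [0, 0, 0], [0, 0, 0]]' --jaw '[0.57, 0.57, 0.57, 0.57, 0.57, 0.57, 0.57, 0.57]'

```text
t: 17.88
ee_pos: [0.5365, 0.0122, 0.0283]
tcp_rot: [[0.012, 1.0, 0.0], [1.0, -0.012, -0.0], [-0.0, 0.0, -1.0]]
force: [-0.0, 0.5, 0.9]
finger_gap: 0.0198
gripper_force: 0.0
```

The plate moved another 4 mm. Now I retreat clear and check.

Call:
drive_tool --turn '[[0, 0, 0], [0, 0, 0], [0, 0, 0], [0, 0, 0], [0, 0, 0], [0, 0, 0]]' --xyz '[[0.02, 0, 0], [0.01, 0, -0.03], [0, 0, -0.04], [0, 0, -0.04], [0, 0, -0.04], [0, 0, -0.04]]' --jaw '[0.57, 0.57, 0.57, 0.57, 0.57, 0.57]'

```text
t: 18.38
ee_pos: [0.5363, 0.0425, 0.2203]
tcp_rot: [[0.012, 1.0, -0.0], [1.0, -0.012, -0.0], [-0.0, -0.0, -1.0]]
force: [0.0, 0.7, -0.8]
finger_gap: 0.0202
gripper_force: 0.0
```

Call:
drive_tool --turn '[[0, 0, 0], [0, 0, 0], [0, 0, 0], [0, 0, 0], [0, 0, 0], [0, 0, 0], [0, 0, 0], [0, 0, 0]]' --xyz '[[-0.04, 0, -0.03], [-0.04, 0, 0], [-0.04, 0, 0], [-0.04, 0, 0], [-0.04, 0, 0], [0, 0, 0], [0, 0, 0], [0, 0, 0]]' --jaw '[0.57, 0.57, 0.57, 0.57, 0.57, 0.57, 0.57, 0.57]'

```text
t: 19.05
ee_pos: [0.5344, -0.1501, 0.243]
tcp_rot: [[0.012, 1.0, -0.001], [1.0, -0.012, 0.001], [0.001, -0.001, -1.0]]
force: [0.6, 1.0, -0.1]
finger_gap: 0.0197
gripper_force: 0.0
```

```bash
python3 - <<'E'
from h import *
s=bot.read_state();print(s['t'],s['ee_pos'],s['force'])
c=bot.camera_info("wrist");im=bot.grab_frame("wrist");print(meas(im,c))
# ledge end edge: grey-level step down columns left of the plate and right
for u in (260,265,270,390,395,400):
    col=im[100:150,u].astype(int); d=np.abs(np.diff(col,axis=0)).sum(1); v=100+d.argmax()+.5; print(u,v,onz(c,(u,v),.06)[:2].round(4))
E
```

```text
19.05 [ 0.53439927 -0.15006606  0.24303767] [ 0.59140351  1.03733091 -0.096924  ]
{'yel': [[array([ 0.5047, -0.1165]), array([ 0.5058, -0.0821]), array([ 0.5651, -0.0829]), array([ 0.5653, -0.1173]), 1402]], 'red': [(array([359.6, 103.5]), [358, 99, 5, 10, 41], array([ 0.5788, -0.0597])), (array([369.1, 102.7]), [364, 98, 12, 11, 95], array([ 0.5897, -0.0589]))]}
260 124.5 [ 0.4571 -0.082 ]
265 124.5 [ 0.4634 -0.0821]
270 124.5 [ 0.4698 -0.0822]
390 117.5 [ 0.6211 -0.0755]
395 117.5 [ 0.6274 -0.0755]
400 126.5 [ 0.6343 -0.0866]
```

```bash
python3 -c "
from rig import bot
print(bot.finish_job())"
```

```text
the job is handed in; nothing more can be done
None
```

I handed the job in at about 19 s: the red stop is fully aside, and the plate sits straight in its lane with its yellow band's inner border about 1 mm from the ledge's end edge by the last wrist-camera measurement (the verdict was not shown to me).

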